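# Drive the sheared hinge pin home through the nut-bar cutter's hinge

## Robot

A 6-joint arm with a two-finger parallel gripper is mounted at the origin on the work surface. World frame = base frame: x ahead of the robot, y to its left, z up, the work surface at z = 0. Lengths are in m, angles in rad, forces in N, time in s.
With the tool pointing down it reaches from about 0.275 to 0.725 m from the base axis. Payload 5.6 kg.
Tool frame: the origin (TCP) lies at the very end of the fingers, on their centre line; the grasp point (between the pads) lies bot.grasp_offset behind it (bot.grasp_offset is the distance from the TCP to the grasp point, in m); z points along the fingers, y is the line along which they close (so a half turn about z gives the same grasp; the last joint's range is limited). The gripper opens to 85 mm and grips with 20 to 120 N. Pads are 22 mm wide; open, the fingers measure 114 mm over their backs; the gripper's body (76 mm by 85 mm) begins 54 mm behind the grasp point. The pads swing forward as they close: fully open they stand 13 mm farther back than shut.
Start: joints at [-1.05, 0.255, 0.108, 0, -1.424, -0.285], TCP at [0.129, -0.535, 0.231] pointing down, gripper open.
Joint ranges: [-2.95, 2.95], [-1.21, 1.97], [-1.09, 1.5], [-2.87, 1.71], [-2.94, -0.07], [-3.05, 3.05]. Speed limits (rad/s): [2.57, 2.57, 3.14, 3.14, 3.14, 3.14].

## Interface

Orientations are given as a unit quaternion [w, x, y, z].
In Python, from plant import bot, eyes gives the robot as it stands.
- The arm moves only by the shell command python3 -m pendant 'ROWS' [OPENING] [FORCE]. ROWS is JSON, one flat list of numbers, 4 for each row, row after row: the shift along the tool's x, y, z in units of 50 mm (1.0 is 50 mm), then the turn about the tool's z in units of 8 degrees (1.0 is 8 degrees). A call has 1 to 20 rows; each row is the pose to reach, as a shift and turn from the pose commanded when the call began, along the tool's axes at that moment; what a row does not reach only later rows make up. A row lasts 1/10 s, in which the tool goes at most 50 mm and 8.59 degrees, less where a joint would pass 70% of its speed; a pose out of reach is approached as far as the arm can. A call with a gripper value outside its range is refused whole. OPENING is the closure in counts, from 0 (fully open) to 255 (shut), set as the call begins (- or left out, the last holds). The fingers move at their own pace and stop on an object; FORCE is the grip in N (left out, the last holds). Time passes only in rows, so rows that repeat a pose let the fingers close. It gives the time, the measured TCP pose, the force, the opening and the grip force at its end, in the units of the state.
- bot.get_state(): the state, without advancing time (a new reading comes with each control period).
- eyes.snapshot(name): name is "scene" or "top"; returns the picture (400x640x3 uint8, red, green, blue); there is no depth.
- eyes.camera_info(name): a dict with "fov_y" (degrees; the focal length in pixels is half the picture's height over the tangent of half this angle, whatever the lens; pixels are square), "cx", "cy" (the principal point, pixels), "dist" ([k1, k2, p1, p2, k3] as OpenCV has them; the pictures are not rectified), "origin" and "orientation" of the camera in the world. Camera axes: x right, y down, z forward; pixel columns grow to the right and rows downward; lengths in m; the calibration is good to about 2 mm. A picture is of the moment at which its call begins. camera_info takes no time and is no camera call.
- bot.finish_job(): hands the job in; it is judged then, once.
The state is a dict: "time": time; "joint_pos": joint angles; "qvel": joint speeds; "joint_torque": joint torques, N m; "eef_pos": TCP position; "orientation": TCP orientation; "force": force on the tool from outside, world axes, zero at the start; "torque": the same for the moment, N m; "width": finger opening in m; "grasp_force": force on a finger pad.
Only numpy, scipy, OpenCV 4.12 (cv2) and the standard library are available. Lean on these libraries where they do the work, as an engineer would, in place of code of your own. Each camera call takes 0.05 s, during which the arm holds its last target. There are 200 camera calls.

## Task

One of the two hinges of the nut-bar cutter holds a sheared pin: its head is gone and the rest is stuck in the sloping bore, just below the face. Take the drift punch from its holder and with it drive the pin down the bore, fully home against its stop, feeling your way into the bore and pressing gently enough not to bruise hinge or pin; then stand the punch back in its holder and let go. Leave the good headed pin in the other hinge, and the other things on the table, where they are.

Things in the scene. Friction and masses are not known exactly. Their poses are not given: they have to be found in the camera images.
- stuck_hinge: fixed steel hinge with the sheared pin. Origin: bore mouth's nominal centre on the sloping face, 150 mm up; z: out along the bore, 35 deg from vertical, leaning to the front (robot side); y level. Its knuckle block, 60 (x) x 50 (y) x 40 mm along the 10 mm through bore, sits up to 4 mm to either side along y, unmeasured, and stays there: seek the bore. Cheeks either side are lower than the mouth
- stub (a joint): how far the sheared pin has been driven down the bore (m). The pin is a plain steel cylinder 9 mm across, 50 mm long; at 0 its upper end is 4 mm below the face; it starts between 0 and 0.006, so 4 to 10 mm below. About 12 N along the bore slides it steadily and it stays where it is left. A hard stop ends its travel at 0.034 (upper end 38 mm below the face), still held by its keeper, so that it cannot fall out
- good_hinge: the other hinge (fixed), of the same shape and size, its knuckle midway, with a whole pin; origin and axes as for the stuck hinge. Both stand on 130 x 110 mm base plates, and from the far side of each block a 22 mm wide arm sticks out level, its top 3 mm above the mouth
- good_pin: the whole pin, loose in the good hinge's bore: 9 mm shaft with a round head 18 mm across and 7 mm thick that rests on the sloping face; origin under the head, z out of the bore. Leave it
- punch: steel drift punch, 95 g, standing tip down in its holder: square shank 12 x 12 mm, 75 mm long, then a round tip 7 mm across, 50 mm long. Origin at the shoulder between shank and tip, on the axis; z along the axis to the shank's end; x and y square to the shank's flats
- punch_tip (a point): end of the punch's tip, 50 mm from the shoulder
- holder: white plastic block (fixed), 70 x 70 x 60 mm; origin under its centre
- holder_hole (a point): mouth of the holder's upright hole, in the middle of its top, 60 mm above the table: 10 mm across, 56 mm deep. The punch stands with its tip in the hole and its shoulder on the block's top
- nut_bar: hazelnut bar, 110 x 28 x 24 mm, on a wrapping sheet (bystander); origin under its centre
- scraper: bench scraper lying flat, 103 x 140 x 20 mm (bystander); origin under it
- tin: plain tin, 70 mm across, 90 mm tall (bystander); origin under its centre

How it is judged:
On the way, in this order (a step that is already met when the one before it is completed fails the run):
1. the punch, its tip in the bore of the stuck hinge, has driven the pin past 0.015 (value of joint stub above 0.015 m and z of punch_tip in the frame of stuck_hinge between -0.05 and -0.012 m and x of punch_tip in the frame of stuck_hinge between -0.005 and 0.005 m and y of punch_tip in the frame of stuck_hinge between -0.01 and 0.01 m), for 0.05 s.
2. the pin is driven home to its stop (value of joint stub above 0.032 m), for 0.1 s.
At the end, for the whole second after the job is handed in: Pin driven home to its stop (beyond 0.032); punch at rest in its holder, tip in the hole, shoulder within 4 mm of the block's top, 6 mm of the hole's axis, 0.1 rad of upright; good pin within 8 mm of its start (value of joint stub above 0.032 m and horizontal distance between punch and holder_hole below 0.006 m and height (world z) of punch below 0.064 m and angle between punch's own z axis and vertical below 0.1 rad and height (world z) of punch_tip below 0.03 m and linear speed of punch below 0.03 m/s and distance of good_pin from where it was at the start of the episode below 0.008 m); the robot touches nothing.
It fails at once if the punch presses on the stuck hinge or its pin with more than 100 N (contact force between punch and stuck_hinge above 100 N).
It fails at once if the good pin is moved more than 8 mm (distance of good_pin from where it was at the start of the episode above 0.008 m).
It fails at once if the nut bar, scraper or tin is moved more than 20 mm (distance of any of nut_bar, scraper, tin from where it was at the start of the episode above 0.02 m).
It also fails if it takes over 67 s, if anything falls off the work surface, if the arm or the gripper's body presses on something with over 40 N, if the wrist force passes 120 N, or if a joint passes its speed limit or range.

## Working session

There is one attempt and no reset: what is moved stays moved. The work goes in short steps, Python scripts to look and compute and a shell command to move; the robot and the scene stay as the last step left them, time stands still between calls to the robot, and variables do not carry over. Pictures are saved under pics/ and viewed, at most 10 in all, crops included, and the job is handed in when it is done.

```bash
mkdir -p pics; ls
python3 - <<'E'
from plant import bot, eyes
import cv2,json
for n in ("scene","top"):
    im=eyes.snapshot(n); cv2.imwrite(f"pics/{n}0.png",im[:,:,::-1]); print(n,eyes.camera_info(n))
print(bot.get_state(),bot.grasp_offset)
E
```

```text
pics
scene {'fov_y': 47.50377025275498, 'cx': 319.4589384345411, 'cy': 201.11973657475676, 'dist': array([0.02347618, 0.        , 0.        , 0.        , 0.        ]), 'origin': array([0.99156092, 0.61689516, 1.12498107]), 'orientation': array([-0.09067447,  0.2905657 ,  0.90590695, -0.29441862])}
top {'fov_y': 57.566625743450544, 'cx': 320.2284000679145, 'cy': 202.3503833054461, 'dist': array([0.00525579, 0.        , 0.        , 0.        , 0.        ]), 'origin': array([ 0.47699929, -0.00877765,  1.18125395]), 'orientation': array([ 0.03136631, -0.70169132,  0.71151601, -0.01975913])}
{'time': 0.1, 'joint_pos': array([-1.05041905e+00,  2.55683082e-01,  1.07139537e-01, -4.30057996e-04,
       -1.42388977e+00, -2.84617450e-01]), 'qvel': array([-0.00147685, -0.00186211,  0.00397373,  0.0012158 , -0.0006939 ,
        0.0004711 ]), 'joint_torque': array([-2.28116398e-03, -3.87598872e+01,  2.38474220e+01,  5.37802085e+00,
       -3.79769626e-03,  1.60328881e-06]), 'eef_pos': array([ 0.12843439, -0.53434366,  0.23048974]), 'orientation': array([-1.24928857e-04, -1.17575628e-01,  9.93063571e-01,  8.36399631e-04]), 'force': array([-0.34077362,  0.31811472, -0.40941123]), 'torque': array([ 0.01305788,  0.00073688, -0.02580776]), 'grasp_force': 0.0, 'width': 0.0855648620463232} 0.0187
```

View pics/scene0.png

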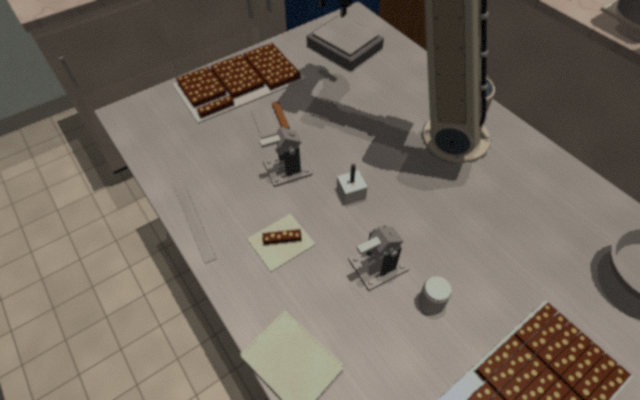

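View pics/top0.png

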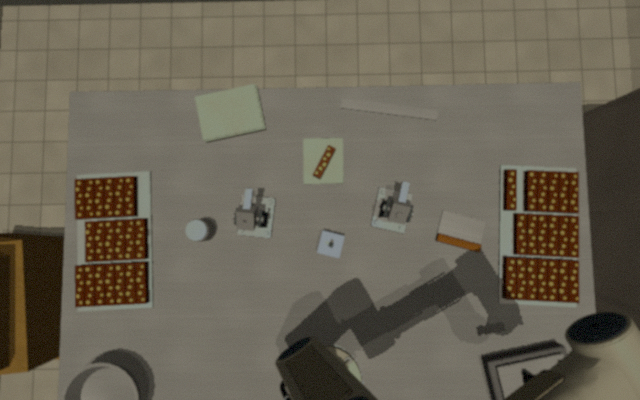

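Scene: two hinges at about (375,255) and (288,155), the holder at (351,186). In the top view the hinges are at (255,212) and (395,207), the holder at (331,243). Next I'll zoom in with more contrast.

Run:
```python
import cv2,numpy as np
s=cv2.imread('pics/scene0.png');t=cv2.imread('pics/top0.png')
g=lambda im,x,y,w,h,k:cv2.resize(np.clip(im[y:y+h,x:x+w].astype(float)*1.5,0,255).astype(np.uint8),None,fx=k,fy=k,interpolation=cv2.INTER_CUBIC)
a=np.hstack([g(s,345,215,66,75,4),g(s,257,115,66,75,4),g(s,322,150,66,75,4)])
b=np.hstack([g(t,225,175,66,75,4),g(t,364,175,66,75,4),g(t,300,200,66,75,4)])
cv2.imwrite('pics/mos.png',np.vstack([a,b]))
```

```text
(no output)
```

View pics/mos.png

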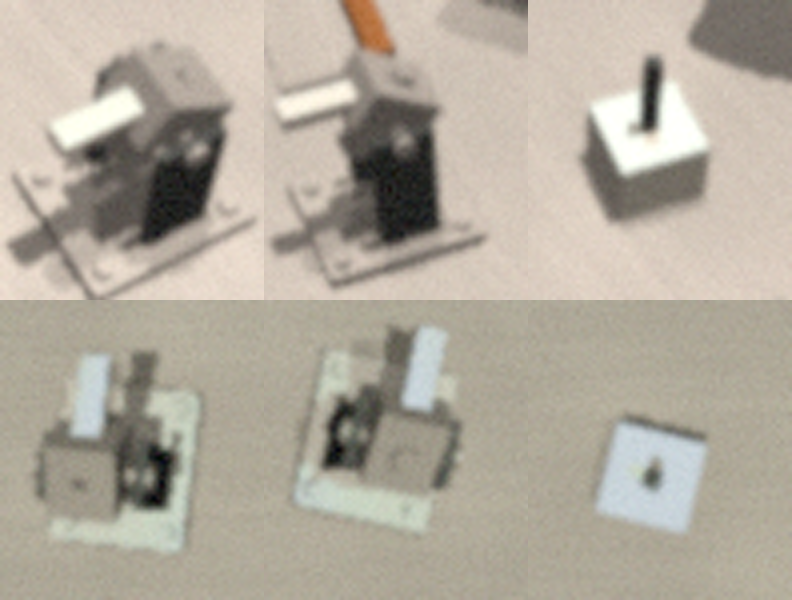

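```bash
cat > h.py <<'E'
import numpy as np,cv2
from scipy.spatial.transform import Rotation as Ro
from plant import bot,eyes
def avg(n,k=8): return np.mean([eyes.snapshot(n).astype(float) for _ in range(k)],0)
def ray(n,uv):
    c=eyes.camera_info(n); f=200/np.tan(np.radians(c['fov_y']/2))
    K=np.array([[f,0,c['cx']],[0,f,c['cy']],[0,0,1.]])
    p=cv2.undistortPoints(np.array(uv,float).reshape(-1,1,2),K,c['dist']).reshape(-1,2)
    q=c['orientation']; R=Ro.from_quat([q[1],q[2],q[3],q[0]]).as_matrix()
    return c['origin'],np.c_[p,np.ones(len(p))]@R.T
def plane(n,uv,z):
    o,d=ray(n,uv); return o+d*((z-o[2])/d[:,2])[:,None]
def tri(us,ut):
    o1,d1=ray('scene',us);o2,d2=ray('top',ut); out=[]
    for a,b in zip(d1,d2):
        a=a/np.linalg.norm(a);b=b/np.linalg.norm(b)
        s=np.linalg.lstsq(np.c_[a,-b],o2-o1,rcond=None)[0]
        p,q=o1+a*s[0],o2+b*s[1]; out.append(np.r_[(p+q)/2,np.linalg.norm(p-q)])
    return np.round(out,4)
E
python3 - <<'E'
from h import *
S,T=avg('scene'),avg('top'); np.save('S.npy',S);np.save('T.npy',T)
def g(im,x,y,w,h,k):
    c=im[y:y+h,x:x+w,::-1].copy(); c=(c-c.min())/(np.percentile(c,99)-c.min())*255
    c=cv2.resize(np.clip(c,0,255).astype(np.uint8),None,fx=k,fy=k,interpolation=cv2.INTER_NEAREST)
    for i in range(0,w,5): cv2.line(c,(i*k,0),(i*k,6 if i%10 else 14),(0,0,255))
    for i in range(0,h,5): cv2.line(c,(0,i*k),(6 if i%10 else 14,i*k),(0,0,255))
    return c
a=np.hstack([g(S,366,222,40,30,8),g(S,270,124,40,30,8)])
b=np.hstack([g(T,230,195,40,30,8),g(T,378,195,40,30,8)])
cv2.imwrite('pics/mos2.png',np.vstack([a,b]))
g2=lambda im:im.mean(2)
# holder top: bright component
for n,I,(x,y,w,h),zz in (('top',T,(312,226,38,36),.06),('scene',S,(333,165,38,40),.06)):
    G=I[y:y+h,x:x+w].mean(2); m=(G>0.8*np.percentile(G,97)).astype(np.uint8)
    c=max(cv2.findContours(m,0,2)[0],key=cv2.contourArea); r=cv2.minAreaRect(c)
    bx=cv2.boxPoints(r)+[x,y]; P=plane(n,bx,zz); print(n,bx.round(1).tolist(),P.mean(0).round(4),np.linalg.norm(P-np.roll(P,1,0),axis=1).round(3),np.degrees(np.arctan2(*(P[1]-P[0])[1::-1])).round(1))
E
```

```text
top [[315.7, 253.2], [321.5, 230.1], [345.5, 236.1], [339.7, 259.2]] [ 0.4282 -0.0209  0.06  ] [0.075 0.072 0.076 0.072] -14.9
scene [[336.5, 174.5], [360.5, 166.5], [367.0, 186.0], [343.0, 194.0]] [ 0.4272 -0.0219  0.06  ] [0.076 0.08  0.077 0.078] 167.3
```

View pics/mos2.png

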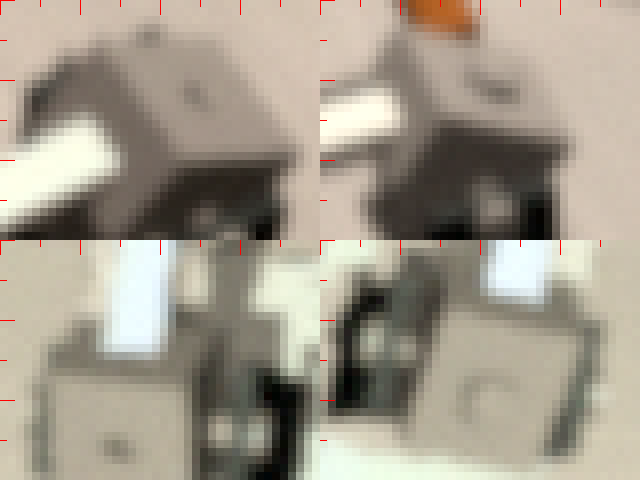

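Run:
```python
from h import *
S,T=np.load('S.npy'),np.load('T.npy')
def dot(I,u,v,r=3):
    G=I[v-r:v+r+1,u-r:u+r+1].mean(2); w=np.clip(np.percentile(G,60)-3-G,0,None); Y,X=np.mgrid[v-r:v+r+1,u-r:u+r+1]
    return (w*X).sum()/w.sum(),(w*Y).sum()/w.sum()
s,t=dot(S,390,233),dot(T,244,221); print(s,t,tri([s],[t]),plane('scene',[s],.15),plane('top',[t],.15))
# arm of A, top view, z=.153
def blob(I,x,y,w,h,th):
    G=cv2.resize(I[y:y+h,x:x+w].mean(2),None,fx=8,fy=8,interpolation=cv2.INTER_LINEAR); m=(G>th).astype(np.uint8)
    c=max(cv2.findContours(m,0,2)[0],key=cv2.contourArea); r=cv2.minAreaRect(c)
    return (cv2.boxPoints(r)+.5)/8-.5+[x,y]
print(T[200:206,246].mean(1).round(),T[200,225:262].mean(1).round())
for n,I,b,th in (('top',T,(238,183,20,30),None),('top',T,(393,175,22,30),None),('scene',S,(350,228,34,30),None)):
    G=I[b[1]:b[1]+b[3],b[0]:b[0]+b[2]].mean(2); th=(np.percentile(G,98)+np.median(G))/2
    B=blob(I,*b,th);P=plane(n,B,.153);e=[P[1]-P[0],P[2]-P[1]];print(n,B.round(1).tolist(),[ (round(np.linalg.norm(k),3),np.degrees(np.arctan2(k[1],k[0])).round(1)) for k in e],P.mean(0).round(3))
# shank top in scene
G=S[160:195,340:365].mean(2); print(G[:30].astype(int))
```

```text
(np.float64(389.92425249169435), np.float64(233.58139534883725)) (np.float64(244.17318896016005), np.float64(220.671158712411)) [[5.029e-01 2.241e-01 1.507e-01 2.000e-04]] [[0.50258275 0.22379619 0.15      ]] [[0.50281245 0.22433099 0.15      ]]
[140. 139. 140. 140. 140. 140.] [109. 109. 110. 110. 111. 109. 109. 109. 109. 110. 110. 110. 110. 109.
 109. 109. 115. 122. 129. 134. 137. 140. 140. 140. 138. 125. 104. 101.
 112. 119. 111.  90.  75.  72.  73.  76.  90.]
top [[240.8, 207.5], [243.6, 187.6], [251.8, 188.8], [249.0, 208.6]] [(np.float64(0.057), np.float64(-8.0)), (np.float64(0.024), np.float64(-99.0))] [0.567 0.218 0.153]
top [[398.5, 200.5], [402.7, 180.9], [413.8, 183.3], [409.6, 202.8]] [(np.float64(0.057), np.float64(-13.6)), (np.float64(0.032), np.float64(-103.1))] [ 0.578 -0.236  0.153]
scene [[357.4, 245.2], [376.7, 236.1], [379.6, 242.3], [360.3, 251.4]] [(np.float64(0.056), np.float64(172.3)), (np.float64(0.019), np.float64(72.7))] [0.566 0.217 0.153]
[[133 133 134 135 135 135 135 135 136 135 136 137 136 137 135 136 135 136
  136 135 133 123 100  83  76]
 [134 133 134 
[... 2331 characters left out ...]
35 133 125 116 118 130 148 164 172 171
  171 172 171 171 170 169 166]
 [103 140 163 170 171 171 163 155 157 159 155 148 145 151 158 166 171 172
  171 171 171 172 171 171 169]
 [ 86 122 154 168 170 171 169 166 168 169 166 160 158 160 162 168 170 171
  172 171 172 171 171 170 169]
 [ 73 104 140 163 171 171 170 171 170 170 169 165 164 165 166 168 170 171
  171 171 170 170 169 166 163]
 [ 66  85 121 154 168 171 171 172 172 171 171 169 168 169 170 171 171 171
  171 170 166 164 159 152 144]
 [ 63  72 104 141 163 170 171 172 171 171 170 171 171 171 170 170 168 166
  164 159 151 143 134 121 112]
 [ 62  67  85 123 154 168 170 171 171 171 170 171 169 168 166 162 158 150
  142 133 121 111 101  89  83]]
```

```bash
cat > go.py <<'E'
import sys
from h import *
# usage: go.py x y z az : units to go from the measured pose
s=bot.get_state();q=s['orientation'];R=Ro.from_quat([q[1],q[2],q[3],q[0]]).as_matrix()
az=np.degrees(np.arctan2(R[1,0],R[0,0]))%360
print('t',round(s['time'],2),'tcp',s['eef_pos'].round(4),'az',az.round(2),'F',s['force'].round(1),'w',round(s['width'],4),'g',round(s['grasp_force'],1))
if len(sys.argv)>3:
    x,y,z=map(float,sys.argv[1:4]); d=R.T@(np.array([x,y,z])-s['eef_pos'])/.05
    print('units',d.round(3),'turn',round((az-float(sys.argv[4]))/8,3))
E
python3 go.py .4277 -.0214 .2 172
python3 - <<'E'
from h import *
print(plane('scene',[(352.1,182.3)],.06),plane('scene',[(352.9,163.6)],.135))
E
```

```text
t 0.9 tcp [ 0.1285 -0.5347  0.2313] az 193.51 F [ 0.3  0.1 -0.1] w 0.0852 g 0.0
units [-8.216  8.585  0.626] turn 2.689
[[ 0.43163331 -0.01462578  0.06      ]] [[ 0.42749633 -0.02251975  0.135     ]]
```

```bash
python3 -m pendant '[-0.4,0.43,0,0.1, -0.8,0.86,0,0.3, -1.3,1.35,0,0.5, -1.8,1.9,0,0.7, -2.3,2.45,0,0.9, -2.8,3,0,1.1, -3.3,3.5,0,1.3, -3.8,4,0,1.5, -4.3,4.5,0,1.7, -4.8,5,0,1.9, -5.3,5.5,0,2.1, -5.8,6,0.1,2.3, -6.3,6.5,0.2,2.5, -6.8,7.1,0.3,2.69, -7.2,7.6,0.4,2.69, -7.6,8,0.5,2.69, -7.9,8.3,0.6,2.69, -8.1,8.5,0.63,2.69, -8.22,8.58,0.63,2.69, -8.22,8.58,0.63,2.69]' 0 20; python3 go.py .4277 -.0218 .089 172
```

```text
time: 2.9
eef_pos: [0.4283, -0.0215, 0.1999]
orientation: [0.0, 0.07, 0.998, -0.0]
force: [0.2, 0.2, 0.5]
width: 0.0851
grasp_force: 0.0
t 2.9 tcp [ 0.4283 -0.0215  0.1999] az 172.02 F [0.2 0.2 0.5] w 0.0851 g 0.0
units [ 0.012 -0.007  2.219] turn 0.002
```

```bash
python3 -m pendant '[0,0,0.3,0, 0,0,0.6,0, 0,0,0.9,0, 0,0,1.2,0, 0,0,1.5,0, 0,0,1.8,0, 0,0,2.05,0, 0,0,2.22,0, 0,0,2.22,0]' 0 30; python3 -m pendant '[0,0,0,0, 0,0,0,0, 0,0,0,0, 0,0,0,0, 0,0,0,0, 0,0,0,0, 0,0,0,0, 0,0,0,0, 0,0,0,0, 0,0,0,0, 0,0,0,0, 0,0,0,0]' 255 30; python3 go.py
```

```text
time: 3.8
eef_pos: [0.4271, -0.0224, 0.0881]
orientation: [-0.001, 0.07, 0.998, -0.0]
force: [-1.5, 0.1, 0.8]
width: 0.0853
grasp_force: 0.0
time: 5.0
eef_pos: [0.4281, -0.0216, 0.089]
orientation: [0.0, 0.07, 0.998, 0.0]
force: [-1.2, 0.9, 5.0]
width: 0.0115
grasp_force: 32.9
t 5.0 tcp [ 0.4281 -0.0216  0.089 ] az 171.99 F [-1.2  0.9  5. ] w 0.0115 g 32.9
```

```bash
python3 -m pendant '[0,0,-0.15,0, 0,0,-0.3,0, 0,0,-0.45,0, 0,0,-0.6,0, 0,0,-0.75,0, 0,0,-0.88,0, 0,0,-0.88,0, 0,0,-0.88,0]' 255 20; python3 -m pendant '[0.1,0,0,0, 0.19,0,0,0, 0.27,0,0.01,0, 0.35,0,0.016,0, 0.43,0,0.03,0, 0.51,0,0.044,0, 0.59,0,0.065,0, 0.66,0,0.087,0, 0.74,0,0.115,0, 0.81,0,0.142,0, 0.89,0,0.175,0, 0.96,0,0.21,0, 1.04,0,0.26,0, 1.124,0,0.31,0, 1.124,0,0.31,0]' 255 20
python3 - <<'E'
from h import *
S,T=eyes.snapshot('scene'),eyes.snapshot('top')
g=lambda im,x,y,w,h,k:cv2.resize(cv2.convertScaleAbs(im[y:y+h,x:x+w,::-1],alpha=1.5),None,fx=k,fy=k,interpolation=cv2.INTER_CUBIC)
cv2.imwrite('pics/tilt.png',np.hstack([g(S,320,110,80,100,5),g(T,290,200,80,100,5)]))
E
```

```text
time: 5.8
eef_pos: [0.4279, -0.0217, 0.1329]
orientation: [0.0, 0.07, 0.998, 0.0]
force: [0.4, 1.4, -1.0]
width: 0.0112
grasp_force: 32.2
time: 7.3
eef_pos: [0.3713, -0.0138, 0.1168]
orientation: [-0.001, 0.07, 0.998, -0.0]
force: [2.1, 1.9, 1.5]
width: 0.0116
grasp_force: 34.1
```

View pics/tilt.png

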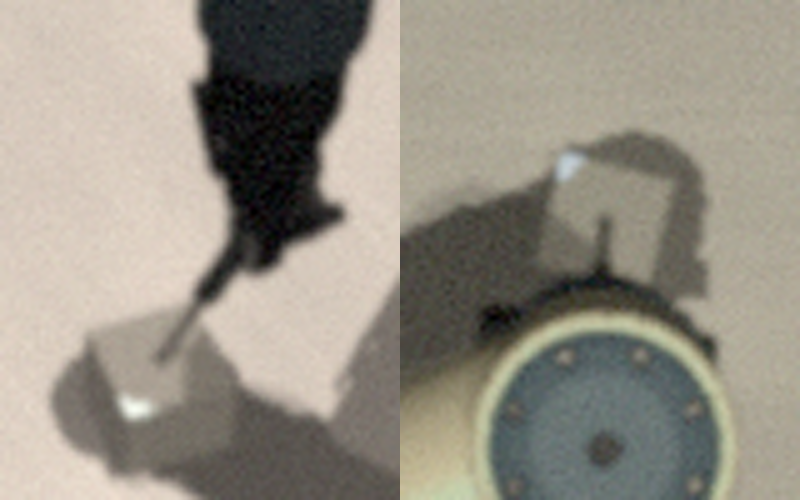

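```bash
python3 -m pendant '[0,0,0,0, 0,0,0,0, 0,0,0,0, 0.12,0,-0.17,0, 0.24,0,-0.34,0, 0.3,0,-0.6,0, 0.3,0,-1,0, 0.3,0,-1.4,0, 0.3,0,-1.8,0, 0.3,0,-2.2,0, 0.3,0,-2.4,0, 0.3,0,-2.4,0]' 255 80; python3 go.py .4302 .2343 .2368 172
```

```text
time: 8.6
eef_pos: [0.3573, -0.0117, 0.2383]
orientation: [0.001, 0.07, 0.998, 0.0]
force: [-0.3, 0.6, -1.4]
width: 0.0111
grasp_force: 77.9
t 8.6 tcp [ 0.3573 -0.0117  0.2383] az 171.99 F [-0.3  0.6 -1.4] w 0.0111 g 77.9
units [-0.757  5.075  0.036] turn -0.001
```

```bash
python3 -m pendant '[-0.06,0.3,0,0, -0.1,0.7,0,0, -0.15,1.1,0,0, -0.22,1.5,0,0, -0.28,1.9,0,0, -0.34,2.3,0,0, -0.4,2.7,0,0, -0.47,3.1,0,0, -0.53,3.5,0,0, -0.6,3.9,0,0, -0.66,4.3,0,0, -0.7,4.7,0,0, -0.75,4.95,0.03,0, -0.757,5.075,0.036,0, -0.757,5.075,0.036,0, -0.757,5.075,0.036,0]'
python3 - <<'E'
from h import *
S,T=avg('scene',4),avg('top',4); np.save('S2.npy',S);np.save('T2.npy',T)
g=lambda im,x,y,w,h,k:cv2.resize(cv2.convertScaleAbs(im[y:y+h,x:x+w,::-1],alpha=1.7),None,fx=k,fy=k,interpolation=cv2.INTER_CUBIC)
cv2.imwrite('pics/app.png',np.hstack([g(S,340,170,66,80,6),g(T,215,185,66,80,6)]))
E
```

```text
time: 10.2
eef_pos: [0.4301, 0.2339, 0.2355]
orientation: [-0.0, 0.07, 0.998, -0.0]
force: [-1.2, -0.9, -0.7]
width: 0.0109
grasp_force: 78.0
```

View pics/app.png

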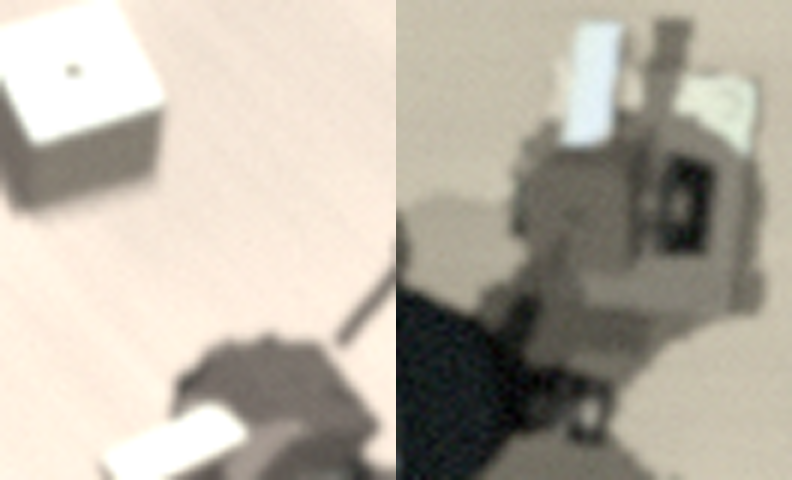

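Run:
```python
from h import *
S,T=np.load('S2.npy'),np.load('T2.npy')
def proj(n,P):
    c=eyes.camera_info(n); f=200/np.tan(np.radians(c['fov_y']/2));K=np.array([[f,0,c['cx']],[0,f,c['cy']],[0,0,1.]])
    q=c['orientation'];R=Ro.from_quat([q[1],q[2],q[3],q[0]]).as_matrix().T
    return cv2.projectPoints(np.array(P,float),cv2.Rodrigues(R)[0],-R@c['origin'],K,c['dist'])[0].reshape(-1,2).round(1)
M=np.array([.5029,.2241,.1507])
tcp=bot.get_state()['eef_pos']; G=tcp+[0,0,.0187]
for th in (30,35,40):
    t=np.radians(th);u=np.array([-.990*np.sin(t),.139*np.sin(t),np.cos(t)])
    L=[G-.098*u,G-.048*u,G]; print(th,(G-.098*u).round(4),*[proj(n,L).tolist() for n in('scene','top')])
G_=S[176:187,347:358].mean(2); w=np.clip(150-G_,0,None);Y,X=np.mgrid[176:187,347:358];h=((w*X).sum()/w.sum(),(w*Y).sum()/w.sum());print('hole',h,plane('scene',[h],.06))
g=lambda im,x,y,w,h,k:cv2.resize(cv2.convertScaleAbs(im[y:y+h,x:x+w,::-1],alpha=2.2),None,fx=k,fy=k,interpolation=cv2.INTER_CUBIC)
cv2.imwrite('pics/app2.png',np.hstack([g(S,380,170,50,80,7),g(T,225,200,50,80,7)]))
```

```text
30 [0.4787 0.2273 0.1695] [[399.1, 225.7], [410.1, 212.0], [421.3, 198.1]] [[241.5, 229.2], [236.4, 238.6], [231.0, 248.4]]
35 [0.4859 0.2263 0.1741] [[396.9, 225.8], [409.1, 212.0], [421.3, 198.1]] [[241.5, 226.6], [236.4, 237.3], [231.0, 248.4]]
40 [0.4926 0.2253 0.1793] [[394.8, 225.7], [408.1, 211.9], [421.3, 198.1]] [[241.4, 224.1], [236.3, 236.0], [231.0, 248.4]]
hole (np.float64(351.77750611246944), np.float64(181.3013447432763)) [[ 0.43008606 -0.01818363  0.06      ]]
```

View pics/app2.png

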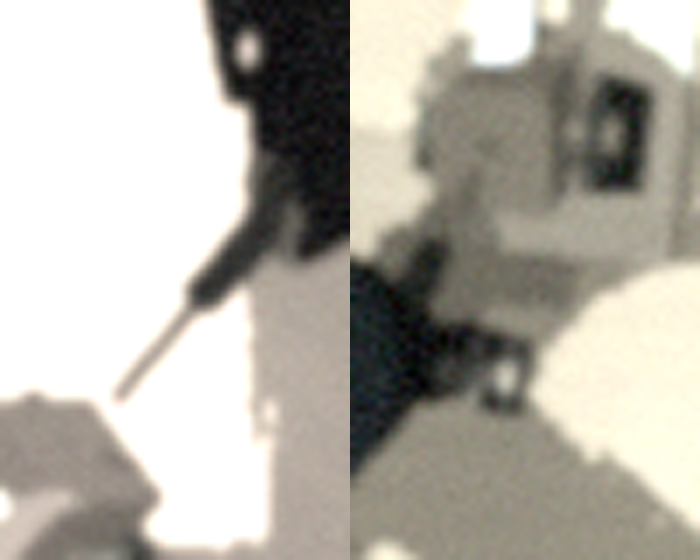

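```bash
python3 -m pendant '[-0.07,0,0.1,0, -0.14,0,0.2,0, -0.21,0,0.3,0, -0.27,0,0.385,0, -0.27,0,0.385,0, -0.27,0,0.385,0, -0.27,0,0.385,0]' 255 50; python3 go.py;  python3 -m pendant '[-0.012,0,0.016,0, -0.023,0,0.033,0, -0.035,0,0.05,0, -0.046,0,0.066,0, -0.046,0,0.066,0]'; python3 go.py
```

```text
time: 11.3
eef_pos: [0.4437, 0.2325, 0.2164]
orientation: [0.0, 0.07, 0.998, 0.0]
force: [0.5, -0.0, -1.4]
width: 0.0109
grasp_force: 78.0
t 11.3 tcp [0.4437 0.2325 0.2164] az 171.99 F [ 0.5 -0.  -1.4] w 0.0109 g 78.0
time: 11.8
eef_pos: [0.4458, 0.2322, 0.2133]
orientation: [-0.0, 0.07, 0.998, 0.0]
force: [-3.0, 0.1, 2.2]
width: 0.0112
grasp_force: 78.6
t 11.8 tcp [0.4458 0.2322 0.2133] az 172.0 F [-3.   0.1  2.2] w 0.0112 g 78.6
```

```bash
python3 -m pendant '[-0.012,0,0.016,0, -0.023,0,0.033,0, -0.023,0,0.033,0]'; python3 go.py
```

```text
time: 12.1
eef_pos: [0.4462, 0.2321, 0.213]
orientation: [-0.0, 0.07, 0.998, 0.001]
force: [-10.3, 0.0, 11.9]
width: 0.0107
grasp_force: 79.7
t 12.1 tcp [0.4462 0.2321 0.213 ] az 172.02 F [-10.3   0.   11.9] w 0.0107 g 79.7
```

```bash
python3 -m pendant '[0,0.015,0,0, 0,0.03,0,0, 0,0.045,0,0, 0,0.06,0,0, 0,0.06,0,0]';python3 go.py; python3 -m pendant '[0,-0.015,0,0, 0,-0.03,0,0, 0,-0.045,0,0, 0,-0.06,0,0, 0,-0.075,0,0, 0,-0.09,0,0, 0,-0.105,0,0, 0,-0.12,0,0, 0,-0.12,0,0]'; python3 go.py
```

```text
time: 12.6
eef_pos: [0.4463, 0.2334, 0.2129]
orientation: [-0.0, 0.07, 0.998, -0.001]
force: [-10.4, -4.0, 13.0]
width: 0.0111
grasp_force: 79.9
t 12.6 tcp [0.4463 0.2334 0.2129] az 171.98 F [-10.4  -4.   13. ] w 0.0111 g 79.9
time: 13.5
eef_pos: [0.4461, 0.231, 0.2131]
orientation: [0.0, 0.069, 0.998, 0.003]
force: [-9.5, 4.9, 10.8]
width: 0.0109
grasp_force: 79.4
t 13.5 tcp [0.4461 0.231  0.2131] az 172.07 F [-9.5  4.9 10.8] w 0.0109 g 79.4
```

```bash
python3 -m pendant '[0,-0.02,0,0, 0,-0.04,0,0, 0,-0.06,0,0, 0,-0.06,0,0]'; python3 go.py; python3 -m pendant '[0,0.03,0,0, 0,0.06,0,0, 0,0.09,0,0, 0,0.12,0,0, 0,0.12,0,0]'; python3 go.py
```

```text
time: 13.9
eef_pos: [0.4461, 0.2291, 0.2133]
orientation: [0.001, 0.069, 0.998, 0.004]
force: [-8.7, 8.0, 9.4]
width: 0.0112
grasp_force: 79.6
t 13.9 tcp [0.4461 0.2291 0.2133] az 172.09 F [-8.7  8.   9.4] w 0.0112 g 79.6
time: 14.4
eef_pos: [0.4462, 0.2316, 0.213]
orientation: [-0.0, 0.07, 0.998, -0.0]
force: [-10.2, -1.0, 11.6]
width: 0.0111
grasp_force: 79.8
t 14.4 tcp [0.4462 0.2316 0.213 ] az 172.01 F [-10.2  -1.   11.6] w 0.0111 g 79.8
```

```bash
python3 -m pendant '[0.012,0.006,-0.016,0, 0.012,0.006,-0.016,0]'; python3 go.py; python3 -m pendant '[-0.008,0,-0.006,0, -0.016,0,-0.012,0, -0.024,0,-0.017,0, -0.033,0,-0.023,0, -0.033,0,-0.023,0]'; python3 go.py; python3 -m pendant '[0.016,0,0.012,0, 0.033,0,0.023,0, 0.05,0,0.034,0, 0.066,0,0.046,0, 0.066,0,0.046,0]'; python3 go.py
```

```text
time: 14.6
eef_pos: [0.446, 0.2317, 0.2132]
orientation: [-0.0, 0.07, 0.998, -0.0]
force: [-6.5, -1.5, 8.3]
width: 0.0108
grasp_force: 79.0
t 14.6 tcp [0.446  0.2317 0.2132] az 171.99 F [-6.5 -1.5  8.3] w 0.0108 g 79.0
time: 15.1
eef_pos: [0.4466, 0.2315, 0.2136]
orientation: [-0.001, 0.07, 0.998, -0.0]
force: [-9.0, -1.3, 8.5]
width: 0.0111
grasp_force: 79.0
t 15.1 tcp [0.4466 0.2315 0.2136] az 171.99 F [-9.  -1.3  8.5] w 0.0111 g 79.0
time: 15.6
eef_pos: [0.4453, 0.2318, 0.2126]
orientation: [0.001, 0.07, 0.998, -0.0]
force: [-4.2, -2.0, 8.2]
width: 0.0108
grasp_force: 79.3
t 15.6 tcp [0.4453 0.2318 0.2126] az 171.99 F [-4.2 -2.   8.2] w 0.0108 g 79.3
```

```bash
python3 -m pendant '[-0.02,0,-0.014,0, -0.04,0,-0.028,0, -0.066,0,-0.046,0, -0.066,0,-0.046,0]' >/dev/null; python3 go.py; python3 -m pendant '[-0.016,0,-0.012,0, -0.033,0,-0.023,0, -0.033,0,-0.023,0]'>/dev/null; python3 go.py; python3 -m pendant '[-0.016,0,-0.012,0, -0.033,0,-0.023,0, -0.033,0,-0.023,0]'>/dev/null; python3 go.py
```

```text
t 16.0 tcp [0.4467 0.2315 0.2136] az 171.98 F [-8.4  0.4  7.6] w 0.0106 g 79.0
t 16.3 tcp [0.4473 0.2314 0.2141] az 171.98 F [-10.2  -0.8   5.7] w 0.0106 g 78.8
t 16.6 tcp [0.4483 0.2313 0.2149] az 171.99 F [-12.9   0.8   5.6] w 0.0112 g 78.8
```

Run:
```python
from h import *
S,T=avg('scene',4),avg('top',4); np.save('S3.npy',S);np.save('T3.npy',T)
g=lambda im,x,y,w,h,k,a:cv2.resize(cv2.convertScaleAbs(im[y:y+h,x:x+w,::-1],alpha=a),None,fx=k,fy=k,interpolation=cv2.INTER_CUBIC)
cv2.imwrite('pics/seek.png',np.hstack([g(S,370,205,40,45,10,2.2),g(T,228,200,40,45,10,2.6)]))
```

```text
(no output)
```

View pics/seek.png

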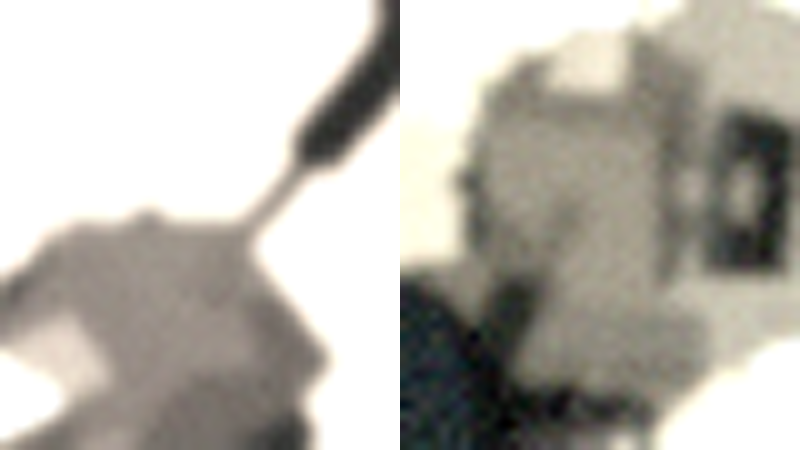

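```bash
cat >> h.py <<'E'
def proj(n,P):
    c=eyes.camera_info(n); f=200/np.tan(np.radians(c['fov_y']/2));K=np.array([[f,0,c['cx']],[0,f,c['cy']],[0,0,1.]])
    q=c['orientation'];R=Ro.from_quat([q[1],q[2],q[3],q[0]]).as_matrix().T
    return cv2.projectPoints(np.array(P,float),cv2.Rodrigues(R)[0],-R@c['origin'],K,c['dist'])[0].reshape(-1,2).round(1)
E
python3 - <<'E'
from h import *
M=np.array([.5029,.2241,.1507]); tcp=bot.get_state()['eef_pos']; G=tcp+[0,0,.0187]
for th in (33,35,37,39):
    t=np.radians(th);u=np.array([-.990*np.sin(t),.139*np.sin(t),np.cos(t)])
    for L in (.098,.102): print(th,L,'tip',(G-L*u).round(4),'sh scene',proj('scene',[G-(L-.05)*u,G-L*u]).tolist(),'top',proj('top',[G-(L-.05)*u,G-L*u]).tolist())
    print('  ideal shoulder',proj('scene',[M+.05*u,M]).tolist(),proj('top',[M+.05*u,M]).tolist())
S,T=np.load('S3.npy'),np.load('T3.npy')
print(S[210:240,384:412].mean(2).astype(int));
E
```

```text
33 0.098 tip [0.5011 0.2239 0.1514] sh scene [[401.9, 219.6], [390.4, 233.0]] top [[239.3, 230.9], [244.2, 221.3]]
33 0.102 tip [0.5033 0.2236 0.1481] sh scene [[401.0, 220.7], [389.6, 234.1]] top [[239.7, 230.1], [244.6, 220.5]]
  ideal shoulder [[401.4, 220.2], [389.9, 233.6]] [[239.3, 230.2], [244.2, 220.6]]
35 0.098 tip [0.5039 0.2235 0.1533] sh scene [[401.5, 219.6], [389.6, 233.1]] top [[239.3, 230.4], [244.2, 220.2]]
35 0.102 tip [0.5062 0.2231 0.1501] sh scene [[400.5, 220.7], [388.7, 234.1]] top [[239.7, 229.5], [244.6, 219.5]]
  ideal shoulder [[401.8, 220.1], [389.9, 233.6]] [[239.3, 230.8], [244.2, 220.6]]
37 0.098 tip [0.5067 0.2231 0.1553] sh scene [[401.1, 219.6], [388.7, 233.1]] top [[239.3, 229.9], [244.2, 219.3]]
37 0.102 tip [0.5091 0.2227 0.1521] sh scene [[400.1, 220.7], [387.8, 234.1]] top [[239.7, 229.0], [244.6, 218.4]]
  ideal shoulder [[402.2, 220.2], [389.9, 233.6]] [[239.3, 231.3], [244.2, 220.6]]
39 0.098 tip [0.5093 0.2227 0.1574] sh scene [[400.7, 219.6], [387.9, 233.0]] top [[239.3, 229.4], [244.2, 218.3]]
39 0.102 tip [0.5118 0.2224 0.1543] sh scene [
[... 2962 characters left out ...]
 65  68  67  67  63  65  60  60  58  61  61  61  62  75  97 121 135 140
  141 141 142 142 143 143 142 141 133 109]
 [ 65  66  68  66  68  66  63  58  61  61  57  54  53  57  73 101 123 138
  140 141 141 141 141 142 144 141 132 106]
 [ 67  66  65  64  68  65  65  65  64  63  58  53  51  51  58  77 107 130
  140 142 141 141 140 142 143 141 134 115]
 [ 64  66  64  65  66  66  66  65  64  65  60  54  49  49  53  62  88 117
  133 140 140 141 140 140 140 140 138 125]
 [ 65  63  67  66  66  65  66  65  66  64  62  56  52  48  51  55  67  94
  117 134 139 141 140 141 141 140 140 133]
 [ 66  63  64  65  67  65  66  66  66  66  65  58  52  51  51  50  56  73
   98 124 138 141 140 139 140 140 141 139]]
```

```bash
python3 -m pendant '[0.03,0,-0.04,0, 0.09,0,0.01,0, 0.15,0,0.055,0, 0.161,0,0.052,0, 0.161,0,0.052,0]' >/dev/null; python3 go.py; python3 -m pendant '[-0.012,0,0.016,0, -0.023,0,0.033,0, -0.023,0,0.033,0]'>/dev/null; python3 go.py; python3 -m pendant '[0.016,0,0.012,0, 0.033,0,0.023,0, 0.033,0,0.023,0]'>/dev/null; python3 go.py;python3 -m pendant '[0.016,0,0.012,0, 0.033,0,0.023,0, 0.033,0,0.023,0]'>/dev/null; python3 go.py
```

```text
t 17.5 tcp [0.4434 0.2327 0.2128] az 172.0 F [-0.2 -0.4 -0. ] w 0.0111 g 78.0
t 17.8 tcp [0.4445 0.2325 0.2113] az 171.98 F [-1.8  0.4 -1.1] w 0.0114 g 78.0
t 18.1 tcp [0.4429 0.2328 0.2099] az 171.99 F [ 1.1  0.1 -1.2] w 0.0111 g 78.0
t 18.4 tcp [0.4415 0.233  0.2091] az 171.99 F [ 0.1 -0.3 -0.6] w 0.011 g 78.0
```

```bash
python3 -m pendant '[-0.012,0,0.016,0, -0.012,0,0.016,0]'>/dev/null; python3 go.py; python3 -m pendant '[-0.012,0,0.016,0, -0.012,0,0.016,0]'>/dev/null; python3 go.py
```

```text
t 18.6 tcp [0.4421 0.2329 0.2082] az 171.99 F [ 1.2 -0.3 -0.7] w 0.0107 g 78.0
t 18.8 tcp [0.4426 0.2328 0.2073] az 171.99 F [ 0.1 -1.4 -1.2] w 0.0107 g 78.0
```

```bash
python3 -m pendant '[-0.012,0,0.016,0, -0.023,0,0.033,0, -0.023,0,0.033,0]'>/dev/null; python3 go.py; python3 -m pendant '[-0.012,0,0.016,0, -0.023,0,0.033,0, -0.023,0,0.033,0]'>/dev/null; python3 go.py
```

```text
t 19.1 tcp [0.4437 0.2326 0.2056] az 171.99 F [ 1.3 -0.3 -0.7] w 0.0107 g 78.1
t 19.4 tcp [0.4449 0.2325 0.204 ] az 171.99 F [ 1.9 -1.4 -0.8] w 0.0103 g 78.1
```

```bash
python3 -m pendant '[-0.02,0,-0.014,0, -0.04,0,-0.028,0, -0.04,0,-0.028,0]'>/dev/null; python3 go.py
python3 - <<'E'
from h import *
S,T=avg('scene',4),avg('top',4)
g=lambda im,x,y,w,h,k,a:cv2.resize(cv2.convertScaleAbs(im[y:y+h,x:x+w,::-1],alpha=a),None,fx=k,fy=k,interpolation=cv2.INTER_CUBIC)
cv2.imwrite('pics/seek2.png',np.hstack([g(S,370,205,40,45,10,2.2),g(T,228,200,40,45,10,2.6)]))
E
```

```text
t 19.7 tcp [0.4466 0.2324 0.2053] az 171.99 F [ 0.7 -0.2 -1.3] w 0.0112 g 78.0
```

View pics/seek2.png

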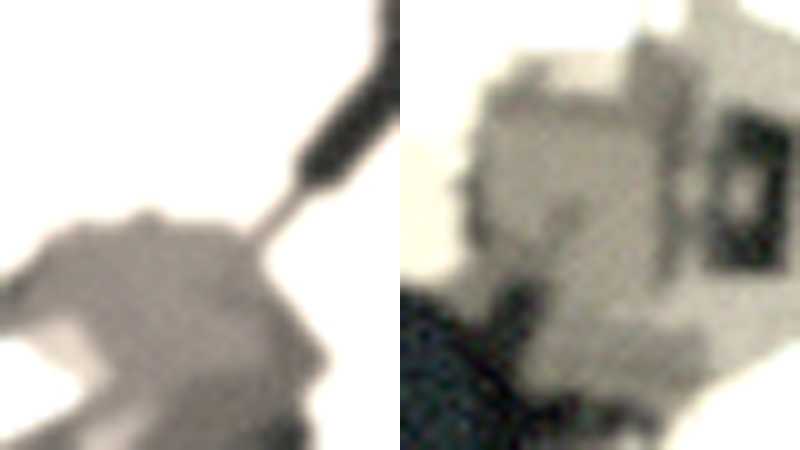

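```bash
python3 -m pendant '[-0.012,0,0.016,0, -0.023,0,0.033,0, -0.035,0,0.05,0, -0.035,0,0.05,0]'>/dev/null; python3 go.py; python3 -m pendant '[-0.012,0,0.016,0, -0.023,0,0.033,0, -0.035,0,0.05,0, -0.035,0,0.05,0]'>/dev/null; python3 go.py
python3 - <<'E'
from h import *
u=np.array([-.568,.08,.819])
for t in ((.4483,.2313,.2149),(.4466,.2324,.2053)): print(proj('scene',[np.array(t)+[0,0,.0187]-.05*u]))
E
```

```text
t 20.5 tcp [0.4484 0.232  0.2032] az 171.99 F [-1.7 -0.3  1.3] w 0.011 g 78.5
t 20.9 tcp [0.4497 0.2319 0.2015] az 172.0 F [-6.7 -0.5  7.1] w 0.0107 g 79.2
[[401.  220.1]]
[[401.3 222.3]]
```

```bash
python3 -m pendant '[-0.012,0,0.016,0, -0.023,0,0.033,0, -0.035,0,0.05,0, -0.035,0,0.05,0]' - 100 >/dev/null; python3 go.py; python3 -m pendant '[-0.012,0,0.016,0, -0.023,0,0.033,0, -0.035,0,0.05,0, -0.035,0,0.05,0]'>/dev/null; python3 go.py
```

```text
t 21.3 tcp [0.4514 0.2316 0.199 ] az 172.01 F [-7.4  1.   8.3] w 0.0107 g 97.3
t 21.7 tcp [0.4531 0.2314 0.1965] az 172.01 F [-6.9 -0.   7.8] w 0.0108 g 97.3
```

```bash
python3 -m pendant '[-0.02,0,0.028,0, -0.04,0,0.057,0, -0.06,0,0.086,0, -0.08,0,0.114,0, -0.1,0,0.143,0, -0.115,0,0.164,0, -0.115,0,0.164,0]' >/dev/null; python3 go.py; python3 -m pendant '[-0.014,0,0.02,0, -0.029,0,0.04,0, -0.043,0,0.061,0, -0.057,0,0.082,0, -0.057,0,0.082,0]'>/dev/null; python3 go.py
```

```text
t 22.4 tcp [0.4588 0.2307 0.1883] az 172.01 F [-6.5 -0.8  7.3] w 0.0106 g 97.3
t 22.9 tcp [0.4615 0.2303 0.1842] az 172.01 F [-7.4 -0.   8.3] w 0.0107 g 97.3
```

```bash
python3 -m pendant '[-0.012,0,0.016,0, -0.023,0,0.033,0, -0.035,0,0.05,0, -0.046,0,0.066,0, -0.046,0,0.066,0]' >/dev/null; python3 go.py; python3 -m pendant '[-0.012,0,0.016,0, -0.023,0,0.033,0, -0.023,0,0.033,0]'>/dev/null; python3 go.py; python3 -m pendant '[-0.012,0,0.016,0, -0.023,0,0.033,0, -0.023,0,0.033,0]'>/dev/null; python3 go.py
```

```text
t 23.4 tcp [0.4637 0.23   0.181 ] az 172.02 F [-8.7  0.2  9.6] w 0.0109 g 97.4
t 23.7 tcp [0.4645 0.2298 0.1798] az 172.02 F [-11.2   0.4  12.6] w 0.0108 g 97.9
t 24.0 tcp [0.4648 0.2298 0.1797] az 172.05 F [-19.5   0.6  21.5] w 0.0108 g 99.3
```

```bash
python3 -m pendant '[0.02,0,-0.03,0, 0.06,0,-0.085,0, 0.12,0,-0.17,0, 0.18,0,-0.26,0, 0.24,0,-0.34,0, 0.3,0,-0.43,0, 0.36,0,-0.51,0, 0.42,0,-0.6,0, 0.48,0,-0.69,0, 0.54,0,-0.77,0, 0.6,0,-0.85,0, 0.65,0,-1.05,0, 0.7,0,-1.3,0, 0.7,0,-1.3,0]' - 20 >/dev/null; python3 go.py .3596 -.0122 .1848 172
```

```text
t 25.4 tcp [0.4328 0.2349 0.2439] az 172.01 F [-0.3  0.4 -1.1] w 0.0107 g 96.2
units [ 0.766 -5.101  1.165] turn 0.002
```

```bash
python3 -m pendant '[0.05,-0.3,0,0, 0.1,-0.7,0,0, 0.15,-1.1,0,0, 0.22,-1.5,0,0, 0.28,-1.9,0,0, 0.34,-2.3,0,0, 0.4,-2.7,0.1,0, 0.47,-3.1,0.2,0, 0.53,-3.5,0.35,0, 0.6,-3.9,0.5,0, 0.66,-4.3,0.65,0, 0.7,-4.7,0.8,0, 0.75,-5,1,0, 0.766,-5.101,1.165,0, 0.766,-5.101,1.165,0, 0.766,-5.101,1.165,0]' >/dev/null; python3 go.py .3571 -.0118 .1373 172
```

```text
t 27.0 tcp [ 0.3588 -0.0129  0.1836] az 171.98 F [ 0.4 -0.3 -1. ] w 0.0107 g 96.1
units [0.037 0.017 0.926] turn -0.003
```

```bash
python3 -m pendant '[0.01,0.005,0.25,0, 0.02,0.01,0.5,0, 0.037,0.017,0.75,0, 0.037,0.017,0.926,0, 0.037,0.017,0.926,0, 0.037,0.017,0.926,0]' >/dev/null; python3 go.py; python3 -m pendant '[-0.06,0,0.08,0, -0.12,0,0.165,0, -0.17,0,0.245,0, -0.2,0,0.286,0, -0.2,0,0.286,0]' >/dev/null; python3 go.py; python3 -m pendant '[-0.02,0,0.03,0, -0.04,0,0.057,0, -0.04,0,0.057,0]' >/dev/null; python3 go.py .3713 -.0138 .1168 172
```

```text
t 27.6 tcp [ 0.3574 -0.0116  0.1375] az 172.02 F [ 0.2 -0.3 -1. ] w 0.0107 g 96.1
t 28.1 tcp [ 0.3669 -0.0133  0.1225] az 171.98 F [-0.5 -0.6 -0.2] w 0.0105 g 96.3
t 28.4 tcp [ 0.3696 -0.0132  0.12  ] az 172.0 F [ 2.   1.  -0.8] w 0.011 g 96.1
units [-0.035 -0.007  0.064] turn 0.0
```

```bash
python3 -m pendant '[-0.02,0,0.03,0, -0.037,-0.005,0.062,0, -0.037,-0.005,0.062,0]' >/dev/null; python3 go.py;python3 -m pendant '[0.03,0,0,0, 0.06,0,0,0, 0.06,0,0,0, 0.06,0,0,0]' >/dev/null; python3 go.py
```

```text
t 28.7 tcp [ 0.3714 -0.0137  0.1169] az 172.0 F [ 3.1  0.7 -0.6] w 0.0108 g 96.1
t 29.1 tcp [ 0.3692 -0.0131  0.1178] az 172.03 F [5.2 1.6 1.8] w 0.0107 g 96.5
```

```bash
python3 -m pendant '[-0.14,0,-0.05,0, -0.22,0,-0.1,0, -0.29,0,-0.135,0, -0.37,0,-0.168,0, -0.44,0,-0.195,0, -0.52,0,-0.223,0, -0.59,0,-0.245,0, -0.67,0,-0.266,0, -0.75,0,-0.28,0, -0.83,0,-0.294,0, -0.91,0,-0.3,0, -0.99,0,-0.31,0, -1.08,0,-0.31,0, -1.18,0,-0.31,0, -1.18,0,-0.31,0]' - 20 >/dev/null; python3 go.py
python3 - <<'E'
from h import *
S,T=avg('scene',2),avg('top',2)
g=lambda im,x,y,w,h,k,a:cv2.resize(cv2.convertScaleAbs(im[y:y+h,x:x+w,::-1],alpha=a),None,fx=k,fy=k,interpolation=cv2.INTER_CUBIC)
cv2.imwrite('pics/up.png',np.hstack([g(S,320,130,60,75,6,1.8),g(T,300,210,60,75,6,1.8)]))
E
```

```text
t 30.6 tcp [ 0.4227 -0.0213  0.13  ] az 171.89 F [-4.7  5.5 -1.9] w 0.0105 g 91.6
```

View pics/up.png

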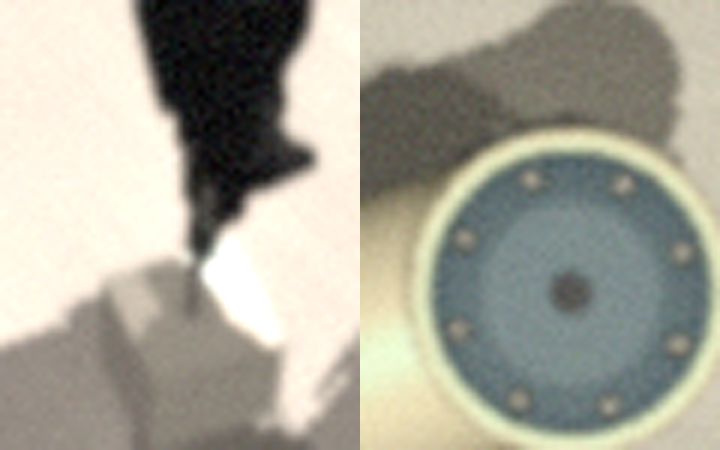

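```bash
python3 -m pendant '[-0.04,0,0,0, -0.08,0,0,0, -0.12,0,0,0, -0.16,0,0,0, -0.16,0,0,0]' - 20 >/dev/null; python3 go.py
```

```text
t 31.3 tcp [ 0.4291 -0.0222  0.1298] az 171.87 F [-9.   6.8  1.8] w 0.0105 g 92.1
```

```bash
python3 -m pendant '[0,0.02,0,0, 0,0.04,0,0, 0,0.04,0,0]' >/dev/null; python3 go.py; python3 -m pendant '[0,0,0.04,0, 0,0,0.08,0, 0,0,0.12,0, 0,0,0.16,0, 0,0,0.16,0]' >/dev/null; python3 go.py
```

```text
t 31.6 tcp [ 0.429  -0.0213  0.1297] az 171.89 F [-7.1  2.9  0.2] w 0.0109 g 91.8
t 32.1 tcp [ 0.4291 -0.0211  0.1217] az 171.88 F [-7.6  4.3  0.5] w 0.0104 g 91.8
```

Descending freely; continue, easing y a little.

```bash
python3 -m pendant '[0,0.02,0.05,0, 0,0.02,0.1,0, 0,0.02,0.15,0, 0,0.02,0.2,0, 0,0.02,0.2,0]' >/dev/null; python3 go.py; python3 -m pendant '[0,0,0.05,0, 0,0,0.1,0, 0,0,0.15,0, 0,0,0.2,0, 0,0,0.2,0]' >/dev/null; python3 go.py
```

```text
t 32.6 tcp [ 0.4291 -0.0206  0.1115] az 171.88 F [-6.2  1.7 -1.7] w 0.0106 g 91.8
t 33.1 tcp [ 0.4291 -0.0207  0.1016] az 171.88 F [-5.   1.5 -1.3] w 0.0111 g 91.8
```

```bash
python3 -m pendant '[0.01,0,0.05,0, 0.02,0,0.1,0, 0.02,0,0.14,0, 0.02,0,0.17,0, 0.02,0,0.17,0]' >/dev/null; python3 go.py; python3 -m pendant '[0,0,0.02,0, 0,0,0.04,0, 0,0,0.04,0]' >/dev/null; python3 go.py
```

```text
t 33.6 tcp [ 0.4288 -0.0206  0.0935] az 171.89 F [-5.   0.4 -1.1] w 0.0104 g 91.7
t 33.9 tcp [ 0.4288 -0.0206  0.0916] az 171.89 F [-5.1  1.9  0.9] w 0.0105 g 91.7
```

```bash
python3 -m pendant '[0,0,0.01,0, 0,0,0.01,0, 0,0,0.01,0, 0,0,0.01,0, 0,0,0.01,0, 0,0,0.01,0, 0,0,0.01,0, 0,0,0.01,0, 0,0,0.01,0, 0,0,0.01,0]' 0 20 >/dev/null; python3 go.py; python3 -m pendant '[0,0,-0.1,0, 0,0,-0.3,0, 0,0,-0.7,0, 0,0,-1.1,0, 0,0,-1.5,0, 0,0,-1.9,0, 0.4,0,-2.3,0, 0.8,0,-2.4,0, 1.2,0,-2.4,0, 1.6,0,-2.4,0, 2,0,-2.4,0, 2.4,0,-2.4,0, 2.4,0,-2.4,0]' >/dev/null; python3 go.py
python3 - <<'E'
from h import *
S=avg('scene',4);np.save('S4.npy',S);S0=np.load('S.npy')
a,b=S0[155:190,340:372].mean(2),S[155:190,340:372].mean(2)
for n,G in(('before',a),('now',b)):
    m=G<75; m[:,18:]=0; Y,X=np.nonzero(m)
    print(n,m.sum(),'rows',Y.min()+155,Y.max()+155,'top',X[Y<=Y.min()+3].mean()+340,'bot',X[Y>=Y.max()-3].mean()+340)
T=np.load('T.npy');T4=avg('top',4)
for n,G in(('b',T),('now',T4)):
    g=G[232:256,320:344].mean(2); w=np.clip(110-g,0,None);Y,X=np.mgrid[232:256,320:344];print(n,w.sum().round(),(w*X).sum()/w.sum(),(w*Y).sum()/w.sum())
E
```

```text
t 34.9 tcp [ 0.4334 -0.0198  0.0933] az 171.99 F [-1.   0.5  0.1] w 0.0857 g 0.0
t 36.2 tcp [ 0.3132 -0.003   0.2144] az 172.06 F [ 0.5  0.5 -0.3] w 0.0852 g 0.0
before 64 rows 165 189 top 352.61538461538464 bot 340.3333333333333
now 83 rows 165 189 top 352.5 bot 340.2
b 1346.0 334.4969674464661 238.3558608738705
now 6494.0 333.9035959035959 247.7525859192526
```

```bash
python3 - <<'E'
from h import *
for f in('S.npy','S4.npy'):
    G=np.load(f)[164:184,348:358].mean(2); w=np.clip(90-G,0,None); X=np.arange(348,358)
    print(f,((w*X).sum(1)/(w.sum(1)+1e-9)).round(1))
print(bot.get_state()['time']);
E
python3 -c "
from plant import bot
print(bot.finish_job())"
```

```text
S.npy [353.  352.9 352.7 352.7 352.7 352.6 352.5 352.4 352.3 352.2 352.1 352.
 352.  352.  352.  351.9 351.8 351.5 351.4   0. ]
S4.npy [  0.  352.4 352.4 352.5 352.5 352.6 352.5 352.4 352.3 352.1 352.  351.8
 351.7 351.7 351.8 351.8 351.8 351.4 350.9   0. ]
36.6
the job is handed in; nothing more can be done
None
```

The job is handed in at 36.6 s, but the hand-in gave no verdict: the pin is driven to its stop (about 29 mm of travel, then 28 N with no further advance), the punch is standing released in its holder, and the good pin and the other things were not deliberately touched, though I did not re-measure them at the end.

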